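Tighten the cover screw of the coffee corner's water filter

ROBOT

A 7-joint arm with a two-finger parallel gripper is mounted at the origin on the work surface. World frame = base frame: x ahead of the robot, y to its left, z up, the work surface at z = 0. Lengths are in m, angles in degrees, forces in N, time in s.
With the tool pointing down it reaches from about 0.425 to 0.875 m from the base axis. Payload 4.7 kg.
Tool frame: the origin (TCP) lies on the centre line of the jaws, within the pads' length; the fingertips stand 11 mm ahead of it and the grasp point (between the pads) lies 8 mm behind it (finger_overhang is the x of the fingertips in the tool frame, in m); x points along the fingers, z is the direction in which the jaws open and shut, and the axes are right-handed (so a half turn about x gives the same grasp; the last joint's range is limited). The gripper opens to 87 mm and grips with 3 to 60 N. Pads are 19 mm wide; open, the fingers measure 117 mm over their backs; the gripper's body (75 mm by 190 mm) begins 51 mm behind the grasp point.
Start: joints at [75.063, 18.392, -4.016, 83.108, 1.295, 78.541, -3.26], TCP at [0.176, -0.626, 0.234] pointing down, gripper open.
Joint ranges: [-163.93, 163.93], [-17.29, 119.83], [-79.2, 71.16], [3.27, 140.29], [-89.18, 269.18], [5.43, 117.66], [-154.24, 154.24]. Speed limits (degrees/s): [147.25, 147.25, 180, 180, 180, 180, 180].

INTERFACE

Orientations are given as [roll, pitch, yaw] about the fixed x, y, z axes, in that order (R = Rz(yaw) Ry(pitch) Rx(roll)).
In Python, from cell import get_obs, read_camera, sign_off, cut_out, finger_overhang gives the robot as it stands.
- The arm moves only by the tool servo_tool, never from a script. Its argument "rows" is one flat list of numbers, 5 for each row, row after row: the shift along the world's x, y, z in mm, then the turn about the world's z in degrees, then the closure, from 0 (fully open) to 1 (shut). A call has 1 to 10 rows; each row is the pose to reach, as a shift and turn from the pose commanded when the call began; what a row does not reach only later rows make up. A row lasts 1/12 s, in which the tool goes at most 41.7 mm and 7.16 degrees, less where a joint would pass 70% of its speed; a pose out of reach is approached as far as the arm can. A call with a gripper value outside its range is refused whole. The fingers move at their own pace and stop on an object; "force" is the grip in N (left out, the last holds). Time passes only in rows, so rows that repeat a pose let the fingers close. It gives the time, the measured TCP pose, the force and the opening at its end, in the units of the state.
- get_obs(): the state, without advancing time (a new reading comes with each control period).
- read_camera(name): name is "scene" or "top"; returns a dict with "frame" (384x512x3 uint8, blue, green, red), "range_z" (384x512 float32, m along the optical axis (not along the pixel's ray), 0 where there is no reading), "intrinsics" (3x3 intrinsics, pixels), "k1" (the pictures are not rectified: a ray, as slopes to the right and down, at radius r is drawn at 1 + k1 r^2 times it, then the intrinsics apply), "cam_to_world" (4x4, takes a point from camera to world coordinates). Camera axes: x right, y down, z forward; pixel columns grow to the right and rows downward; lengths in m; the calibration is good to about 2 mm. A picture is of the moment at which its call begins.
- sign_off(): hands the job in, once; it reports no verdict.
Trained networks look in a picture, given as the dict that the camera call returned (one of the last four; its "shot" number tells which), for a name from the list of things; names that differ only in an ending like _2 or _b are one class to them, and where a whole thing is asked for, a point or a joint stands for the part that bears it (a point fixed in the world has none). Each returns a list of dicts, best first, with "score" (0 to 1); they miss things now and then, are a little off and sometimes report something else, mostly with a low value. They report only what shows in the picture. A call takes as long as a camera call. They do not tell look-alikes from the thing itself.
- cut_out(name, picture): "pixels" (384x512 bool, what is visible of it) and "extent" ([centre column, centre row, width, height] in pixels, round what is visible of it).
The state is a dict: "time_s": time; "qpos": joint angles; "joint_velocities": joint speeds; "effort": joint torques, N m; "tool_pos": TCP position; "tool_rot": TCP orientation; "force": force on the tool from outside, world axes, zero at the start; "wrist_torque": the same for the moment, N m; "grip_width": finger opening in m.
Only numpy, scipy, OpenCV 4.12 (cv2) and the standard library are available. Lean on these libraries where they do the work, as an engineer would, in place of code of your own. Each camera call takes 0.05 s, during which the arm holds its last target.

TASK

The cover screw of the coffee machine's water filter has been left loose. Take the flat driver from its stand, set its blade in the screw's slot and turn the screw clockwise until it stops, pressing lightly so that the blade stays down at the bottom of the slot as the screw sinks; never lean hard on the screw or force it against its stop, nor turn it with the fingers or with a half-seated blade. Then stand the driver back in its stand, let go, and leave the mug, the tumbler and the jar where they are.

Things in the scene. Friction and masses are not known exactly. Their poses are not given: they have to be found in the camera images.
- handle (a point): Centre of the black handle of the flat driver, which stands upright in its stand, blade down. The handle is a bar 30 mm (its x) by 24 mm (its y) and 65 mm tall, this point half-way up; grip it across the 24 mm, fingers closing along its y. Below it are a round black flange of 38 mm diameter, 5 mm thick, and a 10 mm steel shaft. z points up, from blade to handle. The driver weighs about 120 g.
- blade (a point): Middle of the end edge of the driver's steel blade, 87.5 mm straight below the handle's centre, same axes: the blade is 22 mm wide along x, 3 mm thick along y and 18 mm tall. The flange's underside is 50 mm above this point.
- stand_hole (a point): Centre of the mouth of the driver's stand, a fixed plain aluminium block 70 x 70 mm, 60 mm tall, this point in the middle of its top face. A plain upright round hole, 28 mm wide, goes right through; the driver's blade hangs in it and the flange rests on the top face. z points up.
- screw: Steel cover screw: round upright head, 32 mm wide, 9 mm tall, above the white top of the grey filter unit (fixed, 200 x 120 x 70 mm). Point: centre of the head's underside; z up, x along the slot, turning with the screw. The slot in the head's top is centred, 4.4 mm wide, about 28 mm long (closed at both ends by a 2 mm rim), its mouth 9 mm and its floor 3 mm above this point.
- slot (a point): Centre of the slot's mouth, same axes, moves with the screw. Clockwise from above the screw sinks 2 mm per rad to a hard stop, its underside then 1 mm above the top; it starts 0.7 to 1.5 rad short of it, which varies: feel for the stop as a sharp rise in turning moment. Until then it turns with about 0.06 N m.
- cover (a point): Fixed point on the unit's white top face, 70 mm above the counter, right under the screw. The screw's thread is spoilt if contact forces on the head pass 50 N: turning it with a light 6 N push makes about 10 N, turning the handle 0.06 rad on against the stop about 40 N.
- mug_mid (a point): Centre, half-way up, of a white mug with a handle, 80 mm wide and 90 mm tall: leave alone.
- tumbler_mid (a point): Centre, half-way up, of a drinking glass, 70 mm wide and 100 mm tall: leave alone.
- jar_mid (a point): Centre, half-way up, of an amber jar with a steel lid, 66 mm wide and 100 mm tall: leave alone.
Not all that is in view belongs to the job. What is shaped like the part that bears stand_hole but blue is not meant. There is more than one size of the part that bears handle; the job needs the smaller.

How it is judged:
By the outcome, as a careful person would: the job done as asked, in the order asked, and still so for the second after the job is handed in, with the robot touching nothing.
It also fails if it takes over 72 s, if anything falls off the work surface, if the arm or the gripper's body presses on something with over 40 N, if the wrist force passes 120 N, or if a joint passes its speed limit or range.

## Working session

There is one attempt and no reset: what is moved stays moved. The work goes in short steps, Python scripts to look and compute and a tool call to move; the robot and the scene stay as the last step left them, time stands still between calls to the robot, and variables do not carry over. Pictures are saved under pics/ and viewed, and the job is handed in when it is done.

Besides the shell and the picture viewer there is one more tool, called after ">>>" in YAML: its name, and indented under it one key for each argument. servo_tool: Moves the arm, as the interface text tells. Its arguments: {"type":"object","properties":{"rows":{"type":"array"},"force":{"type":"number"}},"required":["rows"]}

```bash
mkdir -p pics; ls; cat > h.py <<'E'
import numpy as np, cv2, pickle
from cell import get_obs, read_camera, sign_off, cut_out, finger_overhang
def cloud(p):
    K=p["intrinsics"];k1=p["k1"];z=p["range_z"]
    h,w=z.shape
    u,v=np.meshgrid(np.arange(w),np.arange(h))
    xd=(u-K[0,2])/K[0,0]; yd=(v-K[1,2])/K[1,1]
    x,y=xd.copy(),yd.copy()
    for _ in range(20):
        s=1+k1*(x*x+y*y); x=xd/s;y=yd/s
    P=np.stack([x*z,y*z,z,np.ones_like(z)],-1)@p["cam_to_world"].T
    P=P[...,:3]; P[z==0]=np.nan
    return P
E
python3 - <<'E'
from h import *
print(get_obs())
for n in ["scene","top"]:
    p=read_camera(n); pickle.dump(p,open(n+".pkl","wb")); cv2.imwrite(f"pics/{n}1.png",cv2.resize(p["frame"],(768,576)))
    C=cloud(p); print(n,p["cam_to_world"].round(3).tolist(),p["k1"],p["intrinsics"].tolist())
    for t in ["handle","stand_hole","screw","mug_mid","tumbler_mid","jar_mid","blade","slot"]:
        try:
            for r in cut_out(t,p):
                m=r["pixels"]; q=C[m]; q=q[~np.isnan(q[:,0])]
                print(t,round(r["score"],2),np.round(r["extent"]),m.sum(),np.median(q,0).round(3),np.percentile(q,2,0).round(3),np.percentile(q,98,0).round(3))
        except Exception as e: print(t,e)
E
```

```text
pics
{'time_s': 0.0, 'qpos': array([75.06309466, 18.43929504, -4.01695503, 83.1753991 ,  1.29514564,
       78.54109355, -3.25915013]), 'joint_velocities': array([-0.04952019, -0.04690168, -0.06228774,  0.0656176 ,  0.07875265,
       -0.03820172, -0.14849256]), 'effort': array([ 3.65706876e-05, -4.91291964e+01, -4.04178165e-01, -3.12527025e+01,
       -6.39840262e-02,  4.38999385e-02,  1.56584319e-04]), 'tool_pos': array([ 0.17619838, -0.62510207,  0.23245467]), 'tool_rot': array([-177.15436366,   89.88933513,  108.59453217]), 'force': array([0.00064383, 0.11073666, 0.232628  ]), 'wrist_torque': array([-0.02867954, -0.04909821, -0.06495687]), 'grip_width': 0.08740622273998427}
scene [[-0.292, 0.59, -0.753, 1.466], [0.956, 0.194, -0.219, 0.365], [0.017, -0.784, -0.621, 0.797], [0.0, 0.0, 0.0, 1.0]] -0.10840158029625487 [[400.2420833487995, 0.0, 254.5588411302745], [0.0, 400.2420833487995, 192.27132352780757], [0.0, 0.0, 1.0]]
handle 0.89 [309. 204.  22.  51.] 609 [0.62  0.272 0.109] [0.594 0.249 0.007] [0.632 0.292 0.156]
handle 0.57 [308. 178.  14.  20.] 124 [0.518 0.241 0.115] [0.4
[... 1321 characters left out ...]
06. 224.  43.  43.] 827 [0.507 0.238 0.061] [0.466 0.204 0.005] [0.547 0.283 0.064]
screw 0.73 [389. 222.  12.  13.] 182 [ 0.512 -0.146  0.081] [ 0.498 -0.161  0.072] [ 0.527 -0.133  0.086]
tumbler_mid 0.87 [389. 102.  38.  40.] 1051 [ 0.784 -0.16   0.057] [ 0.745 -0.183  0.001] [ 0.809 -0.12   0.102]
jar_mid 0.93 [146. 230.  42.  27.] 890 [0.49  0.365 0.099] [0.461 0.345 0.013] [0.518 0.399 0.104]
blade 0.79 [204. 225.  17.  16.] 266 [0.507 0.239 0.129] [0.49  0.228 0.063] [0.522 0.256 0.134]
blade 0.76 [192. 176.  28.  22.] 485 [0.607 0.268 0.153] [0.586 0.251 0.   ] [0.645 0.304 0.158]
slot 0.74 [386. 222.  10.  12.] 155 [ 0.512 -0.147  0.082] [ 0.499 -0.161  0.074] [ 0.525 -0.134  0.086]
```

```bash
python3 - <<'E'
from h import *
p=pickle.load(open("top.pkl","rb"));f=p["frame"]
a=cv2.resize(f[130:270,120:300],None,fx=4.4,fy=4.2,interpolation=cv2.INTER_CUBIC)[:600,:800]
cv2.imwrite("pics/topA.png",a)
cv2.imwrite("pics/topB.png",cv2.resize(f[205:240,365:410],None,fx=16,fy=16,interpolation=cv2.INTER_CUBIC))
E
```

```text
(no output)
```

View pics/top1.png

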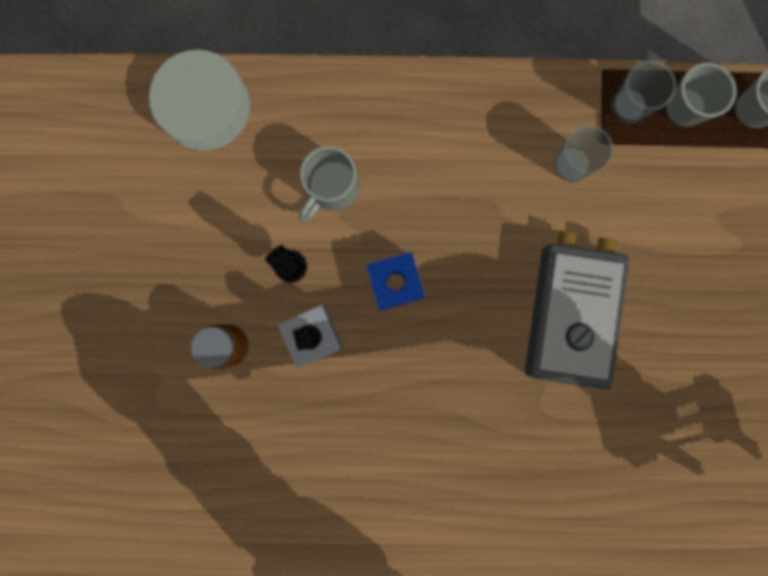

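View pics/scene1.png

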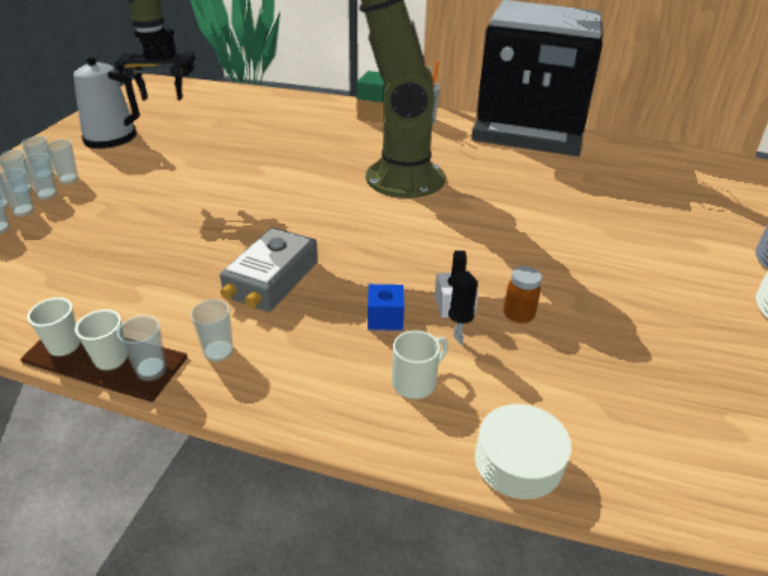

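View pics/topA.png

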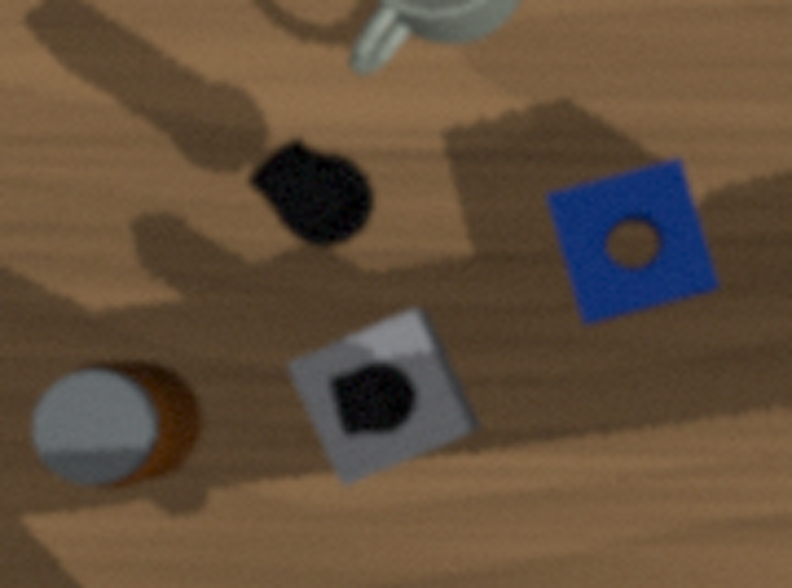

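View pics/topB.png

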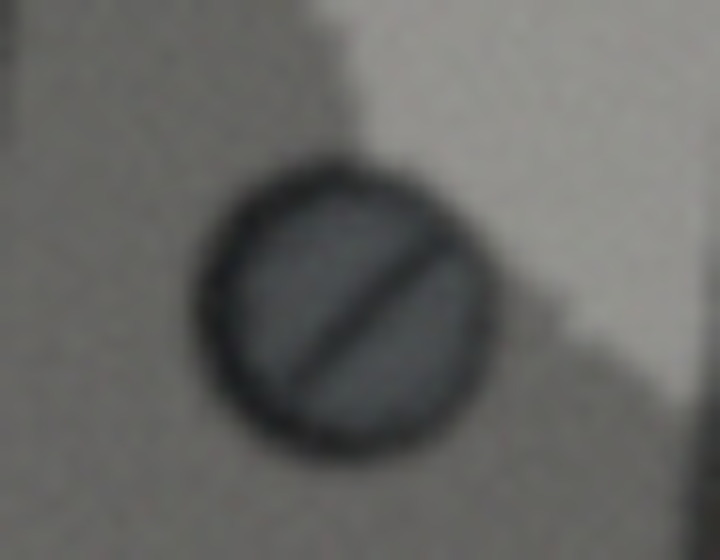

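The silver stand with the smaller driver is near top-image (206,224). The larger driver stands free near (192,176), the blue block is a decoy, and the slotted screw is near (386,222) with its slot at about -45°. Next I'll measure these precisely.

```bash
cat >> h.py <<'E'
from scipy.spatial.transform import Rotation as Rn
def toolR(o): return Rn.from_euler('xyz',o["tool_rot"],degrees=True).as_matrix()
def px2plane(p,uv,zw):
    K=p["intrinsics"];M=p["cam_to_world"]
    uv=np.atleast_2d(uv).astype(float)
    xd=(uv-[K[0,2],K[1,2]])/[K[0,0],K[1,1]]; x=xd.copy()
    for _ in range(20): x=xd/(1+p["k1"]*(x**2).sum(1,keepdims=True))
    d=np.c_[x,np.ones(len(x))]@M[:3,:3].T; o=M[:3,3]
    return o+d*((zw-o[2])/d[:,2])[:,None]
def w2px(p,P):
    P=np.atleast_2d(P);M=np.linalg.inv(p["cam_to_world"]);c=P@M[:3,:3].T+M[:3,3]
    s=c[:,:2]/c[:,2:];s=s*(1+p["k1"]*(s**2).sum(1,keepdims=True));K=p["intrinsics"]
    return s*[K[0,0],K[1,1]]+[K[0,2],K[1,2]]
E
python3 - <<'E'
from h import *
o=get_obs();R=toolR(o);print("tool x",R[:,0].round(3),"z",R[:,2].round(3),"yaw z",np.degrees(np.arctan2(R[1,2],R[0,2])))
for n in ["top","scene"]:
    p=pickle.load(open(n+".pkl","rb"));C=cloud(p)
    for nm,c,zr in [("small handle",(0.507,0.239),(0.121,0.14)),("big",(0.605,0.27),(0.145,0.17)),("stand",(0.507,0.239),(0.053,0.067)),("screw",(0.512,-0.147),(0.0765,0.095)),("unit",(0.53,-0.15),(0.06,0.075))]:
        m=(np.hypot(C[...,0]-c[0],C[...,1]-c[1])<(0.06 if nm!="unit" else .2))&(C[...,2]>zr[0])&(C[...,2]<zr[1])
        q=C[m]; 
        if len(q)<5: print(n,nm,len(q));continue
        r=cv2.minAreaRect((q[:,:2]*1000).astype(np.float32))
        print(n,nm,len(q),"zmed",np.median(q[:,2]).round(4),"rect",[np.round(x,1) for x in r],"mid",(q[:,:2].min(0)/2+q[:,:2].max(0)/2).round(4),"mean",q[:,:2].mean(0).round(4))
    # handle darkness
p=pickle.load(open("top.pkl","rb"));g=p["frame"].max(2).astype(int)
print(w2px(p,[[.507,.239,.13],[.507,.239,.065]]))
np.set_printoptions(linewidth=250)
print("cols 190..219");print(g[212:240,190:222])
E
```

```text
tool x [-0. -0. -1.] z [ 0.271 -0.962  0.   ] yaw z -74.25418695472209
top small handle 179 zmed 0.1302 rect [array([505.3, 244.3]), array([30. , 24.2]), np.float64(16.3)] mid [0.5045 0.2438] mean [0.5052 0.2437]
top big 300 zmed 0.1549 rect [array([607.4, 272.3]), array([38.7, 31. ]), np.float64(42.5)] mid [0.6072 0.2728] mean [0.6072 0.2717]
top stand 802 zmed 0.061 rect [array([505.5, 244.6]), array([70.1, 70.5]), np.float64(25.2)] mid [0.5063 0.2445] mean [0.5059 0.243 ]
top screw 165 zmed 0.0817 rect [array([ 512.2, -146.8]), array([30.5, 30.7]), np.float64(84.3)] mid [ 0.5129 -0.1468] mean [ 0.5121 -0.1467]
top unit 4549 zmed 0.0694 rect [array([ 541., -150.]), array([119.1, 198.2]), np.float64(82.2)] mid [ 0.5403 -0.1501] mean [ 0.5414 -0.1483]
scene small handle 65 zmed 0.1291 rect [array([510.1, 242.2]), array([30.4, 23.2]), np.float64(11.9)] mid [0.5087 0.2422] mean [0.5106 0.2427]
scene big 134 zmed 0.1538 rect [array([611.3, 270.8]), array([37.3, 30.8]), np.float64(43.1)] mid [0.6108 0.2715] mean [0.6142 0.2715]
scene stand 141 zmed 0.0602 rect [array([507.9, 242.2]), arr
[... 3403 characters left out ...]
 96  94  93  93  95  95  96  95  94  95  91]
 [ 81  78  81  87  91  90  95  93  92  91  92  93  93  93  96  92  97  95  94  92  95  97  96  95  96  94  95  92  93  90  90  87]
 [ 82  84  80  86  89  94  93  93  97  97  97  95  94  96  97  98  95  96  96  97  96  94  93  95  94  93  92  88  90  87  84  81]
 [ 86  82  86  86  88  93  95  95  96  92  92  97  94  97  97  94  95  93  94  95  95  95  97  94  93  92  90  87  88  90  88  89]
 [ 88  86  87  91  88  94  92  93  95  94  94  94  96  96  93  94  96  96  97  96  96  97  97  98  95  96  96  96  99 110 111 106]
 [ 89  87  89  87  88  91  91  94  93  95  94  94  93  94  93  94  95  96  96  95  98  99 108 107 113 117 118 117 121 127 128 125]]
```

>>> servo_tool:
  rows: [27,30,2,7,0.35,54,60,4,14,0.35,81,90,6,21,0.35,108,120,8,28,0.35,135,150,10,35,0.35,162,180,12,42,0.35,189,210,14,49,0.35,216,240,16,56,0.35,243,270,18,63,0.35,270,300,20,70,0.35]
  force: 25

```text
time_s: 1.73
tool_pos: [0.4474, -0.3241, 0.2541]
tool_rot: [-54.8, 89.9, -58.8]
force: [0.2, -0.1, 0.5]
grip_width: 0.0564
```

>>> servo_tool:
  rows: [5,39,0,7,0.35,10,78,0,14,0.35,15,117,0,21,0.35,20,156,0,28,0.35,25,195,0,35,0.35,30,234,0,42,0.35,35,273,0,49,0.35,40,312,0,56,0.35,45,351,0,63,0.35,50,390,0,70,0.35]

```text
time_s: 2.57
tool_pos: [0.4963, 0.0662, 0.2541]
tool_rot: [-101.3, 89.9, -35.2]
force: [0.5, -1.0, -0.5]
grip_width: 0.0565
```

>>> servo_tool:
  rows: [2,30,0,7,0.35,4,60,0,14,0.35,6,90,0,21,0.35,8,120,0,28,0.35,10,150,0,35,0.35,11.5,179,0,40,0.35,11.5,179,0,40,0.35,11.5,179,0,40,0.35]

```text
time_s: 3.23
tool_pos: [0.507, 0.2455, 0.2535]
tool_rot: [13.7, 89.9, 119.7]
force: [-0.2, -1.3, -0.1]
grip_width: 0.0565
```

```bash
python3 - <<'E'
from h import *
o=get_obs();R=toolR(o);print(o);print("tool x",R[:,0].round(3),"z",R[:,2].round(3),"yaw z",np.degrees(np.arctan2(R[1,2],R[0,2])))
# slot angle
p=pickle.load(open("top.pkl","rb"))
# resample onto world plane at z=.082
s=0.1
n=400
u=np.arange(n)*s-n*s/2
X,Y=np.meshgrid(u,u)
P=np.stack([.512+X/1000,-.147+Y/1000,np.full_like(X,.082)],-1).reshape(-1,3)
px=w2px(p,P).reshape(n,n,2).astype(np.float32)
W=cv2.remap(p["frame"],px[...,0],px[...,1],cv2.INTER_CUBIC)
g=W.max(2).astype(float)
best=[]
for cx in np.arange(-3,3.1,.25):
  for cy in np.arange(-3,3.1,.25):
    for a in range(-60,-29,1):
      t=np.radians(a); L=np.arange(-10,10.1,1)
      x=cx+L*np.cos(t);y=cy+L*np.sin(t)
      v=g[((y+n*s/2)/s).astype(int),((x+n*s/2)/s).astype(int)].mean()
      best.append((v,cx,cy,a))
best.sort();print(best[:8])
cv2.imwrite("pics/slotw.png",W)
p=read_camera("top");cv2.imwrite("pics/top2.png",cv2.resize(p["frame"],(768,576)))
E
```

```text
{'time_s': 3.2333, 'qpos': array([ 21.13616821,  14.27736796, -57.62322776,  92.50256328,
        12.12698855,  79.95322033,  68.13849389]), 'joint_velocities': array([ 2.21133394, -1.30875312,  2.46424883,  0.89342221,  0.61786899,
        0.32107227, -0.21219818]), 'effort': array([-1.44134648e+00, -3.08024812e+01, -7.66694874e+00, -3.09175301e+01,
       -1.69407148e-01, -3.55169177e-02,  1.85339036e-02]), 'tool_pos': array([0.50704386, 0.2454747 , 0.25354761]), 'tool_rot': array([ 13.73252581,  89.91632376, 119.68467571]), 'force': array([-0.15425584, -1.31862268, -0.11819815]), 'wrist_torque': array([ 0.10608692, -0.13407446, -0.00533348]), 'grip_width': 0.05646893101531507}
tool x [-0.001  0.001 -1.   ] z [-0.275  0.961  0.001] yaw z 105.95213581683875
[(np.float64(48.523809523809526), np.float64(0.0), np.float64(-0.25), -43), (np.float64(48.523809523809526), np.float64(0.75), np.float64(-1.0), -45), (np.float64(48.523809523809526), np.float64(0.75), np.float64(-1.0), -44), (np.float64(48.523809523809526), np.float64(0.75), np.float64(-1.0), -43), (np.float64(48.523809523809526), np.float64(1.0), np.float64(-1.25), -44), (np.float64(48.523809523809526), np.float64(1.5), np.float64(-1.75), -45), (np.float64(48.523809523809526), np.float64(1.5), np.float64(-1.75), -44), (np.float64(48.57142857142857), np.float64(0.25), np.float64(-0.5), -44)]
```

View pics/top2.png

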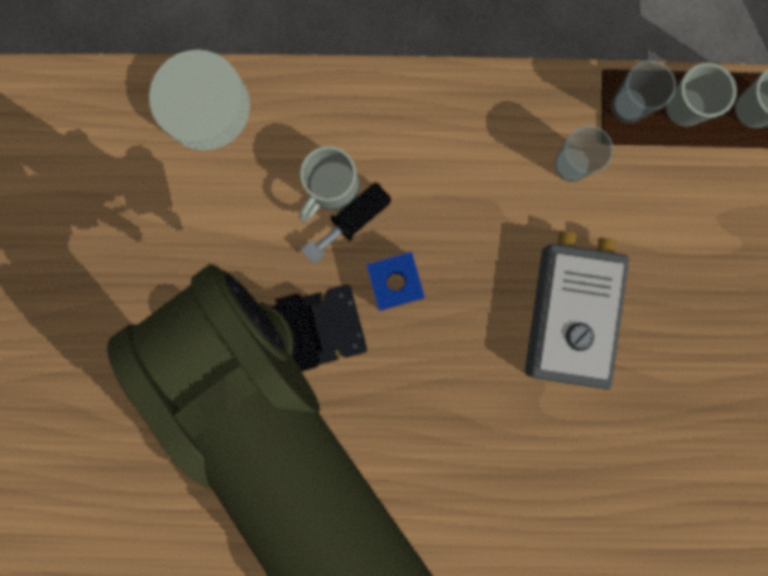

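View pics/slotw.png

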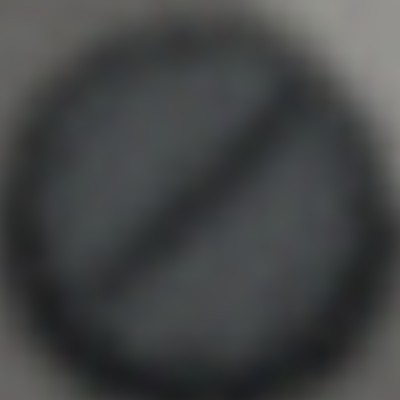

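>>> servo_tool:
  rows: [0,0,-30,0,0.35,0,0,-60,0,0.35,0,0,-90,0,0.35,0,0,-115,0,0.35,0,0,-135,0,0.35,0,0,-150,0,0.35,0,0,-160,0,0.35,0,0,-160,0,0.35,0,0,-160,0,0.35]
  force: 30

```text
time_s: 4.03
tool_pos: [0.5083, 0.2423, 0.0938]
tool_rot: [166.9, 90.0, -87.5]
force: [-0.4, 0.4, 0.3]
grip_width: 0.0568
```

```bash
python3 - <<'E'
from h import *
o=get_obs();print(o["tool_pos"],o["force"],o["grip_width"])
p=read_camera("scene");cv2.imwrite("pics/scene2.png",cv2.resize(p["frame"],(768,576)))
cv2.imwrite("pics/scene2z.png",cv2.resize(p["frame"][140:260,240:370],None,fx=5,fy=5,interpolation=cv2.INTER_CUBIC))
E
```

```text
[0.50827074 0.24229134 0.09376896] [-0.44962003  0.43538857  0.26202448] 0.056772048102120325
```

View pics/scene2z.png

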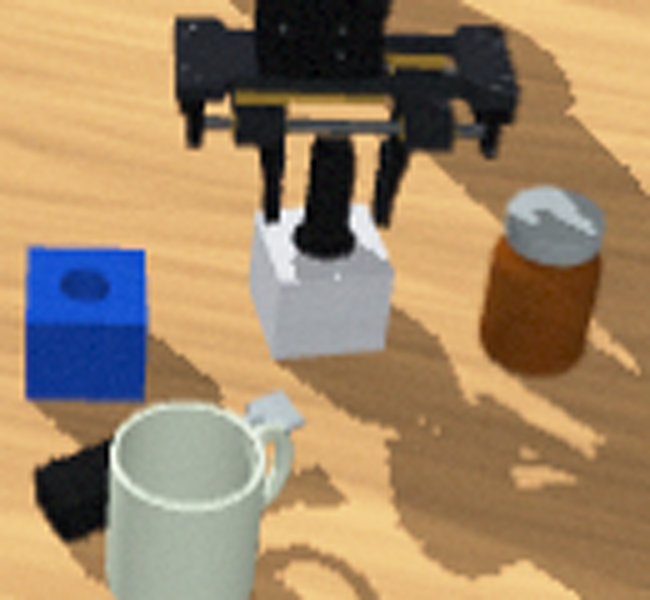

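>>> servo_tool:
  rows: [0,0,0,0,1,0,0,0,0,1,0,0,0,0,1,0,0,0,0,1,0,0,0,0,1,0,0,0,0,1]
  force: 30

```text
time_s: 4.58
tool_pos: [0.5079, 0.2434, 0.0937]
tool_rot: [-87.9, 90.0, 17.9]
force: [-0.6, -0.3, 0.0]
grip_width: 0.0243
```

>>> servo_tool:
  rows: [0,0,10,0,1,0,0,30,0,1,0,0,60,0,1,0,0,90,0,1,0,0,110,0,1,0,0,120,0,1,0,0,120,0,1,0,0,120,0,1]

```text
time_s: 5.25
tool_pos: [0.5077, 0.2431, 0.2132]
tool_rot: [152.2, 90.0, -102.1]
force: [-0.5, 0.5, -2.4]
grip_width: 0.0237
```

```bash
python3 - <<'E'
from h import *
o=get_obs();print(o["tool_pos"],o["force"],o["grip_width"])
p=read_camera("scene")
cv2.imwrite("pics/scene3z.png",cv2.resize(p["frame"][100:260,240:370],None,fx=4,fy=3.7,interpolation=cv2.INTER_CUBIC))
E
```

```text
[0.50767632 0.24308027 0.21319518] [-0.48466514  0.52481498 -2.37061087] 0.0236874606709354
```

View pics/scene3z.png

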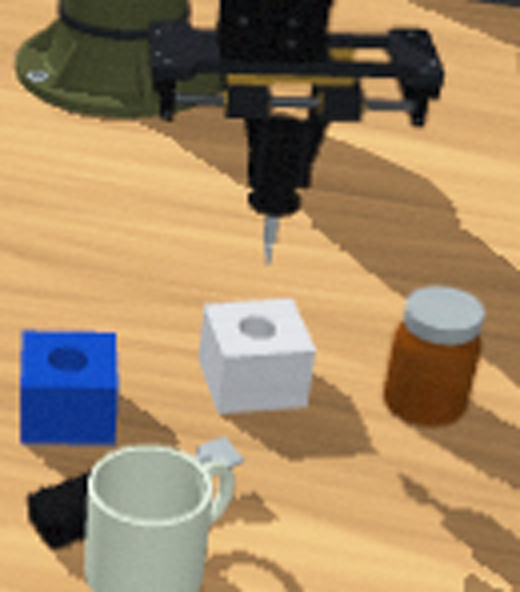

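>>> servo_tool:
  rows: [0,-20,0,-6,1,1,-55,0,-12,1,1,-90,0,-18,1,2,-125,0,-24,1,2,-160,0,-30,1,3,-195,0,-36,1,3,-230,0,-42,1,4,-265,0,-48,1,4,-300,0,-54,1,5,-330,0,-60,1]

```text
time_s: 6.13
tool_pos: [0.5111, -0.0895, 0.2115]
tool_rot: [132.4, 89.8, 177.7]
force: [0.3, 0.4, -1.6]
grip_width: 0.0241
```

>>> servo_tool:
  rows: [0,-25,0,0,1,0,-45,0,0,1,0,-58,-4,0,1,0,-62,-12,0,1,0,-62,-20,0,1,0,-62,-20,0,1,0,-62,-20,0,1,0,-62,-20,0,1]

```text
time_s: 6.8
tool_pos: [0.513, -0.1469, 0.1935]
tool_rot: [56.1, 90.0, 102.0]
force: [0.3, 0.0, -1.6]
grip_width: 0.0241
```

```bash
python3 - <<'E'
from h import *
o=get_obs();R=toolR(o);print(o["qpos"].round(1),o["tool_pos"],o["force"],o["wrist_torque"],o["grip_width"],"yaw z",np.degrees(np.arctan2(R[1,2],R[0,2])))
p=read_camera("scene");pickle.dump(p,open("s4.pkl","wb"))
cv2.imwrite("pics/scene4z.png",cv2.resize(p["frame"][90:200,130:250],None,fx=6,fy=5.4,interpolation=cv2.INTER_CUBIC))
p=read_camera("top");pickle.dump(p,open("t4.pkl","wb"))
cv2.imwrite("pics/top4z.png",cv2.resize(p["frame"][160:260,340:440],None,fx=6,fy=6,interpolation=cv2.INTER_CUBIC))
E
```

```text
[ 47.5   8.2 -37.1 101.7   5.2  71.8  54.9] [ 0.51304636 -0.14685693  0.19346258] [ 0.33451965  0.01023994 -1.62709167] [-0.02076754 -0.17242621 -0.02633352] 0.024085087762956658 yaw z 45.90076489000964
```

View pics/scene4z.png

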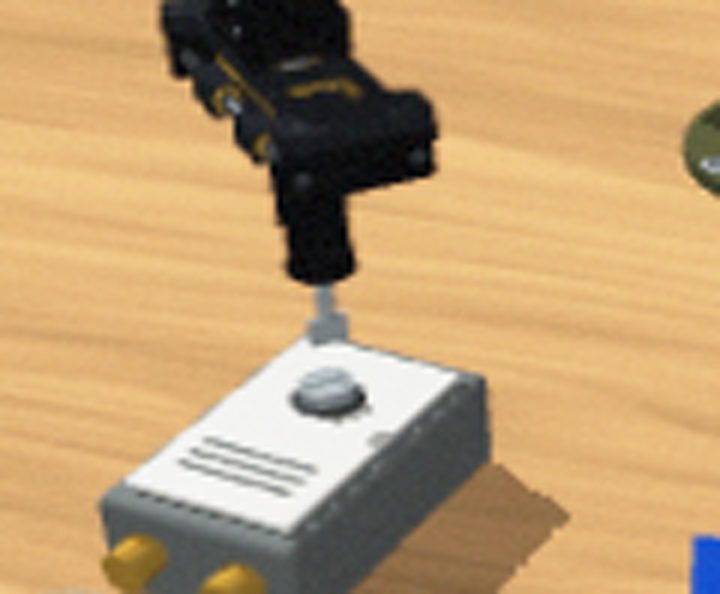

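View pics/top4z.png

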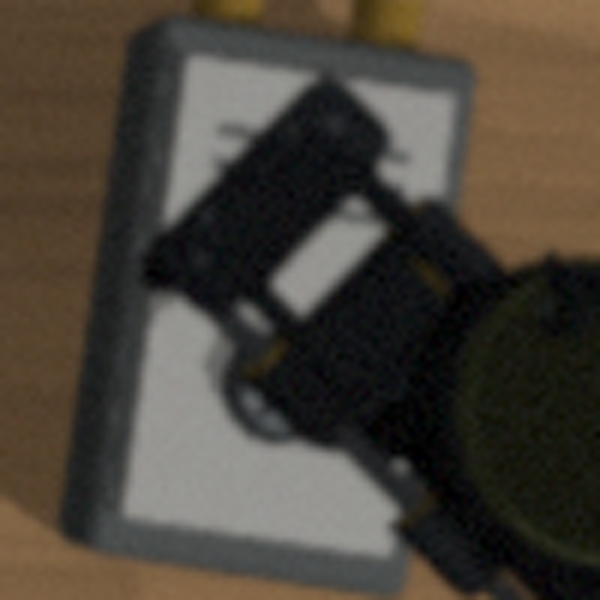

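>>> servo_tool:
  rows: [0,0,-10,0,1,0,0,-18,0,1,0,0,-22,0,1,0,0,-22,0,1,0,0,-22,0,1,0,0,-22,0,1]

```text
time_s: 7.4
tool_pos: [0.513, -0.1487, 0.1716]
tool_rot: [-31.1, 90.0, 14.7]
force: [0.1, -0.3, -1.6]
grip_width: 0.0243
```

```bash
python3 - <<'E'
from h import *
o=get_obs();R=toolR(o);print(o["tool_pos"],o["force"],o["wrist_torque"],"yaw z",np.degrees(np.arctan2(R[1,2],R[0,2])))
p=read_camera("scene");pickle.dump(p,open("s5.pkl","wb"))
x0,y0=165,135
im=cv2.resize(p["frame"][y0:y0+40,x0:x0+45],None,fx=16,fy=14,interpolation=cv2.INTER_CUBIC)
cv2.imwrite("pics/scene5z.png",im)
tp=o["tool_pos"]; xd=np.array([np.cos(np.radians(-44.1)),np.sin(np.radians(-44.1)),0]); yd=np.array([-xd[1],xd[0],0])
B=tp+[0,0,-.0837]
c=[B+s*.011*xd+t*.0015*yd+[0,0,h] for h in (0,.018) for s in(-1,1) for t in (-1,1)]
print("pred blade px",w2px(p,c).round(2).tolist())
for S in ([.512,-.147,.082],[.513,-.1485,.082],[.514,-.150,.082]): print(w2px(p,S))
E
```

```text
[ 0.5129643  -0.14868971  0.17164704] [ 0.11569588 -0.29989086 -1.56391309] [ 0.01384665 -0.17500897  0.03389905] yaw z 45.741664936225284
pred blade px [[186.92, 157.85], [187.26, 158.31], [180.45, 159.63], [180.78, 160.1], [186.44, 153.11], [186.78, 153.57], [179.91, 154.88], [180.24, 155.34]]
[[184.63662736 160.45352867]]
[[184.07681988 160.53796689]]
[[183.51672762 160.62246711]]
```

View pics/scene5z.png

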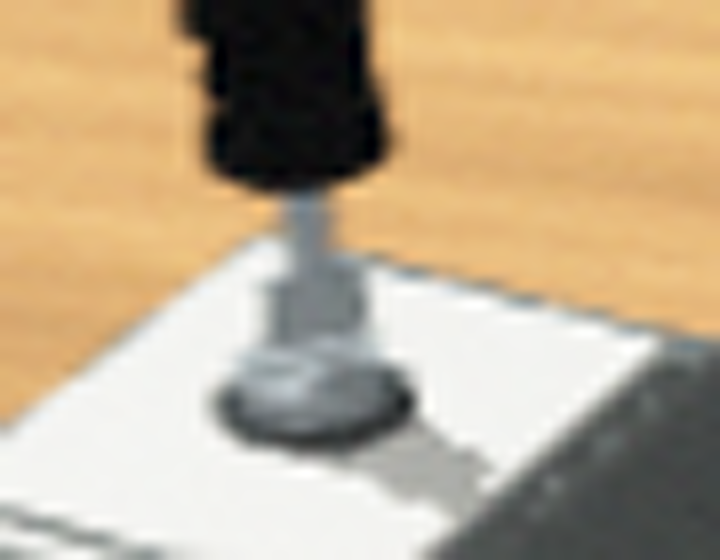

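>>> servo_tool:
  rows: [0,0,-3,0,1,0,0,-5,0,1,0,0,-6,0,1,0,0,-6.5,0,1,0,0,-7,0,1,0,0,-7,0,1]

```text
time_s: 7.95
tool_pos: [0.5129, -0.1487, 0.165]
tool_rot: [-105.9, 90.0, -60.2]
force: [-0.7, 1.2, 2.7]
grip_width: 0.0241
```

>>> servo_tool:
  rows: [0.35,0.36,0,0,1,0.35,0.36,0,0,1]

```text
time_s: 8.12
tool_pos: [0.5131, -0.1486, 0.165]
tool_rot: [-157.5, 90.0, -111.8]
force: [-2.5, -1.7, 2.6]
grip_width: 0.0239
```

>>> servo_tool:
  rows: [0.35,0.36,0,0,1,0.35,0.36,0,0,1]

```text
time_s: 8.28
tool_pos: [0.5134, -0.1484, 0.165]
tool_rot: [-155.2, 89.9, -109.5]
force: [-2.5, -1.1, 5.8]
grip_width: 0.0235
```

>>> servo_tool:
  rows: [0.35,0.36,0,0,1,0.35,0.36,0,0,1]

```text
time_s: 8.45
tool_pos: [0.5137, -0.1482, 0.165]
tool_rot: [-157.2, 89.9, -111.5]
force: [-3.8, -0.8, 6.6]
grip_width: 0.0241
```

>>> servo_tool:
  rows: [0.35,0.36,0,0,1,0.35,0.36,0,0,1]

```text
time_s: 8.62
tool_pos: [0.5141, -0.148, 0.1651]
tool_rot: [-147.3, 89.9, -101.6]
force: [-3.6, -1.4, 5.9]
grip_width: 0.024
```

>>> servo_tool:
  rows: [0.35,0.36,0,0,1,0.35,0.36,0,0,1]

```text
time_s: 8.78
tool_pos: [0.5145, -0.1477, 0.1651]
tool_rot: [-141.9, 89.9, -96.2]
force: [-2.4, -1.6, 4.8]
grip_width: 0.0239
```

```bash
python3 - <<'E'
from h import *
o=get_obs();R=toolR(o);print(o["tool_pos"],o["force"],o["wrist_torque"],"yaw z",np.degrees(np.arctan2(R[1,2],R[0,2])))
p=read_camera("scene");pickle.dump(p,open("s6.pkl","wb"))
x0,y0=165,135
im=cv2.resize(p["frame"][y0:y0+40,x0:x0+45],None,fx=16,fy=14,interpolation=cv2.INTER_CUBIC)
cv2.imwrite("pics/scene6z.png",im)
p=read_camera("top");cv2.imwrite("pics/top6z.png",cv2.resize(p["frame"][200:240,360:410],None,fx=15,fy=15,interpolation=cv2.INTER_CUBIC))
E
```

```text
[ 0.51445571 -0.14773459  0.16512398] [-2.39568504 -1.58154646  4.77428429] [-0.36750052  0.90461034  0.0039657 ] yaw z 45.71980063641093
```

View pics/scene6z.png

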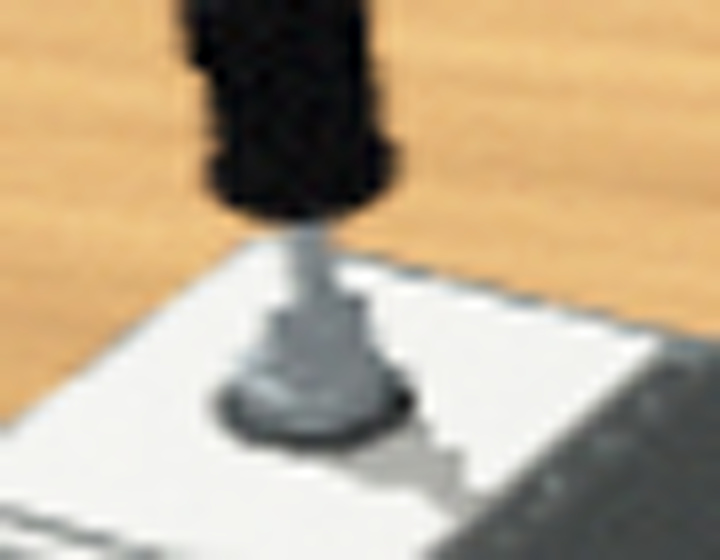

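View pics/top6z.png

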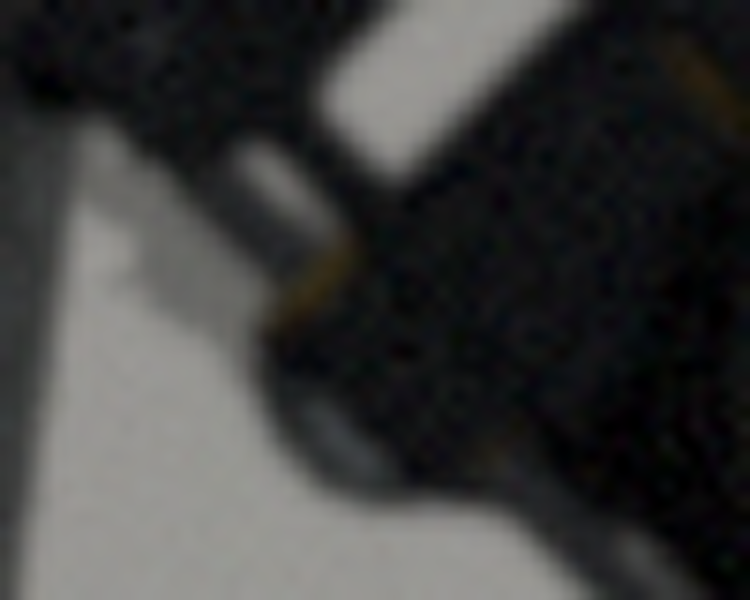

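>>> servo_tool:
  rows: [0.35,0.36,0,0,1,0.35,0.36,0,0,1]

```text
time_s: 9.05
tool_pos: [0.5148, -0.1475, 0.1651]
tool_rot: [-140.0, 89.9, -94.3]
force: [-3.6, -1.5, 5.8]
grip_width: 0.0236
```

>>> servo_tool:
  rows: [0.35,0.36,0,0,1,0.35,0.36,0,0,1]

```text
time_s: 9.22
tool_pos: [0.5152, -0.1473, 0.1652]
tool_rot: [-137.6, 89.9, -91.9]
force: [-3.2, -1.9, 5.8]
grip_width: 0.0238
```

>>> servo_tool:
  rows: [0.35,0.36,0,0,1,0.35,0.36,0,0,1]

```text
time_s: 9.38
tool_pos: [0.5156, -0.147, 0.1652]
tool_rot: [-133.2, 89.9, -87.5]
force: [-2.5, -2.8, 5.7]
grip_width: 0.0241
```

>>> servo_tool:
  rows: [0,0,2,0,1,-1.5,-1.6,2,0,1,-3.15,-3.25,2,0,1,-3.15,-3.25,2,0,1,-3.15,-3.25,0.5,0,1,-3.15,-3.25,0,0,1,-3.15,-3.25,0,0,1]

```text
time_s: 9.97
tool_pos: [0.5125, -0.1491, 0.1643]
tool_rot: [74.2, 90.0, 120.0]
force: [-0.4, -0.5, -1.9]
grip_width: 0.0238
```

>>> servo_tool:
  rows: [-0.35,-0.36,0,0,1,-0.35,-0.36,0,0,1]

```text
time_s: 10.13
tool_pos: [0.5122, -0.1493, 0.1645]
tool_rot: [-12.4, 90.0, 33.4]
force: [-0.0, -0.2, -1.7]
grip_width: 0.0237
```

>>> servo_tool:
  rows: [-0.35,-0.36,0,0,1,-0.35,-0.36,0,0,1]

```text
time_s: 10.3
tool_pos: [0.5119, -0.1497, 0.1646]
tool_rot: [-28.6, 90.0, 17.1]
force: [1.4, -0.0, -1.5]
grip_width: 0.0237
```

>>> servo_tool:
  rows: [-0.35,-0.36,0,0,1,-0.35,-0.36,0,0,1]

```text
time_s: 10.47
tool_pos: [0.5117, -0.1498, 0.1647]
tool_rot: [-16.3, 90.0, 29.4]
force: [1.1, 0.5, -1.2]
grip_width: 0.0238
```

>>> servo_tool:
  rows: [0.35,0.36,0,0,1,0.35,0.36,-0.5,0,1,0.35,0.36,-1,0,1,0.35,0.36,-1,0,1]

```text
time_s: 10.8
tool_pos: [0.5119, -0.1498, 0.1635]
tool_rot: [-53.8, 90.0, -8.0]
force: [0.2, -0.0, -1.5]
grip_width: 0.0238
```

>>> servo_tool:
  rows: [0,0,-0.5,0,1,0,0,-1,0,1,0,0,-1.5,0,1,0,0,-1.5,0,1]

```text
time_s: 11.13
tool_pos: [0.5119, -0.1497, 0.162]
tool_rot: [-35.3, 90.0, 10.4]
force: [-0.0, -1.2, -0.9]
grip_width: 0.0236
```

>>> servo_tool:
  rows: [0,0,-0.5,0,1,0,0,-1,0,1,0,0,-1,0,1]

```text
time_s: 11.38
tool_pos: [0.5119, -0.1497, 0.161]
tool_rot: [-32.3, 90.0, 13.4]
force: [1.5, -0.6, -0.7]
grip_width: 0.0235
```

```bash
python3 - <<'E'
from h import *
o=get_obs();R=toolR(o);print(o["tool_pos"],o["force"],o["wrist_torque"],"yaw z",np.degrees(np.arctan2(R[1,2],R[0,2])))
p=read_camera("scene");pickle.dump(p,open("s7.pkl","wb"))
x0,y0=165,135
im=cv2.resize(p["frame"][y0:y0+40,x0:x0+45],None,fx=16,fy=14,interpolation=cv2.INTER_CUBIC)
cv2.imwrite("pics/scene7z.png",im)
E
```

```text
[ 0.51187269 -0.14972313  0.16101879] [ 1.51280107 -0.61689671 -0.741399  ] [-0.01721954 -0.42012721  0.00383111] yaw z 45.74619079073625
```

View pics/scene7z.png

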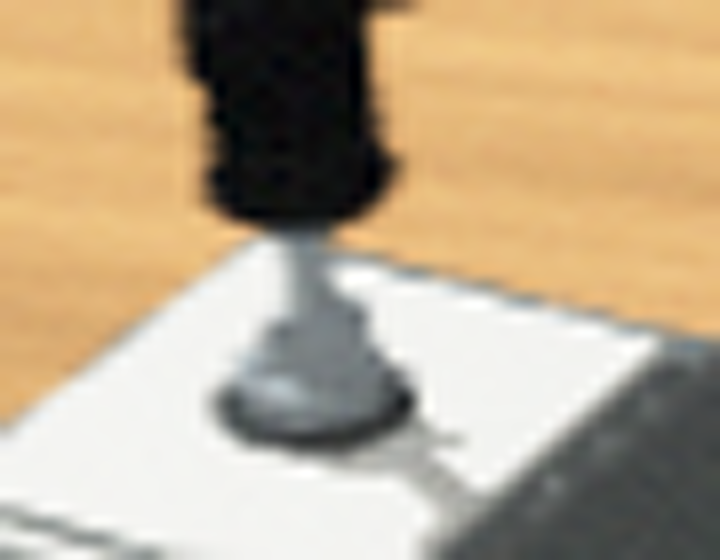

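>>> servo_tool:
  rows: [0,0,-0.5,0,1,0,0,-1,0,1,0,0,-1,0,1]

```text
time_s: 11.68
tool_pos: [0.5119, -0.1498, 0.1601]
tool_rot: [-53.0, 90.0, -7.3]
force: [1.3, -0.6, -1.7]
grip_width: 0.024
```

>>> servo_tool:
  rows: [0,0,-0.3,0,1,0,0,-0.6,0,1,0,0,-0.6,0,1]

```text
time_s: 11.93
tool_pos: [0.5119, -0.1497, 0.1595]
tool_rot: [-45.4, 90.0, 0.4]
force: [0.8, -0.3, -1.2]
grip_width: 0.0237
```

>>> servo_tool:
  rows: [0,0,-0.5,0,1,0,0,-0.5,0,1]

```text
time_s: 12.1
tool_pos: [0.5119, -0.1498, 0.1593]
tool_rot: [-84.1, 90.0, -38.3]
force: [-0.2, 0.3, 1.4]
grip_width: 0.0235
```

>>> servo_tool:
  rows: [0,0,-0.5,0,1,0,0,-0.5,0,1]

```text
time_s: 12.27
tool_pos: [0.512, -0.1498, 0.1592]
tool_rot: [-90.1, 90.0, -44.4]
force: [-0.4, 0.6, 4.5]
grip_width: 0.0242
```

>>> servo_tool:
  rows: [0,0,-0.1,-2,1,0,0,-0.15,-4,1,0,0,-0.2,-6,1,0,0,-0.3,-8,1,0,0,-0.35,-10,1]

```text
time_s: 12.68
tool_pos: [0.5121, -0.1497, 0.159]
tool_rot: [-76.9, 90.0, -41.2]
force: [0.2, 0.1, 5.0]
grip_width: 0.0239
```

```bash
cat > st.py <<'E'
from h import *
o=get_obs();R=toolR(o);print(o["time_s"],o["qpos"].round(1),o["tool_pos"].round(4),o["force"].round(2),o["wrist_torque"].round(3),"yaw z",np.degrees(np.arctan2(R[1,2],R[0,2])).round(2))
E
python3 st.py
```

```text
12.6833 [ 46.4   9.8 -35.9 104.2   6.2  67.9  44.2] [ 0.5121 -0.1497  0.159 ] [0.22 0.13 5.02] [0.093 0.132 0.07 ] yaw z 35.67
```

>>> servo_tool:
  rows: [0,0,-0.1,-3,1,0,0,-0.2,-6,1,0,0,-0.3,-9,1,0,0,-0.4,-12,1,0,0,-0.5,-15,1]

```text
time_s: 13.1
tool_pos: [0.5118, -0.1498, 0.1584]
tool_rot: [-100.8, 90.0, -80.2]
force: [-1.1, 0.1, 5.1]
grip_width: 0.0236
```

```bash
python3 st.py
```

```text
13.1 [ 45.1   9.6 -34.5 104.3   5.9  67.8  29.4] [ 0.5118 -0.1498  0.1584] [-1.05  0.11  5.1 ] [0.019 0.221 0.061] yaw z 20.61
```

>>> servo_tool:
  rows: [0,0,-0.1,-3,1,0,0,-0.2,-6,1,0,0,-0.3,-9,1,0,0,-0.35,-11,1]

```text
time_s: 13.43
tool_pos: [0.5117, -0.1498, 0.1581]
tool_rot: [-121.3, 90.0, -111.7]
force: [-2.4, 0.5, 4.8]
grip_width: 0.0236
```

```bash
python3 st.py
```

```text
13.4333 [ 44.2   9.5 -33.5 104.4   5.7  67.8  18.5] [ 0.5117 -0.1498  0.1581] [-2.36  0.48  4.78] [0.036 0.257 0.071] yaw z 9.62
```

>>> servo_tool:
  rows: [0,0,-0.05,-1,1,0,0,-0.1,-2,1]

```text
time_s: 13.6
tool_pos: [0.5117, -0.1498, 0.158]
tool_rot: [-126.9, 90.0, -119.2]
force: [-1.8, 0.7, 6.2]
grip_width: 0.0236
```

```bash
python3 st.py
```

```text
13.6 [ 44.    9.5 -33.3 104.4   5.7  67.8  16.6] [ 0.5117 -0.1498  0.158 ] [-1.78  0.67  6.22] [0.099 0.383 0.103] yaw z 7.7
```

>>> servo_tool:
  rows: [-0.1,0,0,-1,1,-0.2,0,-0.05,-2,1]

```text
time_s: 13.77
tool_pos: [0.5116, -0.1498, 0.1579]
tool_rot: [-92.6, 90.0, -86.9]
force: [-1.0, -0.1, 5.2]
grip_width: 0.0237
```

```bash
python3 st.py
```

```text
13.7667 [ 43.9   9.5 -33.1 104.4   5.6  67.7  14.7] [ 0.5116 -0.1498  0.1579] [-1.05 -0.11  5.18] [0.009 0.265 0.122] yaw z 5.71
```

>>> servo_tool:
  rows: [0,0,-0.05,-1,1,0,0,-0.05,-2,1]

```text
time_s: 13.93
tool_pos: [0.5115, -0.1498, 0.1579]
tool_rot: [-103.8, 90.0, -100.1]
force: [-1.9, -0.5, 5.6]
grip_width: 0.0238
```

```bash
python3 st.py
```

```text
13.9333 [ 43.7   9.5 -33.  104.4   5.6  67.7  12.7] [ 0.5115 -0.1498  0.1579] [-1.92 -0.52  5.57] [0.037 0.252 0.141] yaw z 3.71
```

>>> servo_tool:
  rows: [0,0,-0.03,-1,1,0,0,-0.05,-1.5,1]

```text
time_s: 14.1
tool_pos: [0.5115, -0.1498, 0.1578]
tool_rot: [-108.6, 90.0, -106.4]
force: [-0.3, -0.1, 5.6]
grip_width: 0.0241
```

```bash
python3 st.py; sleep 0; python3 - <<'E'
from h import *
for i in range(1):
    p=read_camera("scene");pickle.dump(p,open("s8.pkl","wb"))
x0,y0=165,135
im=cv2.resize(p["frame"][y0:y0+40,x0:x0+45],None,fx=16,fy=14,interpolation=cv2.INTER_CUBIC)
cv2.imwrite("pics/scene8z.png",im)
E
python3 st.py
```

```text
14.1 [ 43.6   9.4 -32.8 104.4   5.6  67.7  11.2] [ 0.5115 -0.1498  0.1578] [-0.33 -0.13  5.59] [0.019 0.266 0.065] yaw z 2.21
14.15 [ 43.6   9.4 -32.8 104.4   5.6  67.7  11.2] [ 0.5115 -0.1498  0.1578] [-1.34  0.16  5.27] [0.077 0.236 0.119] yaw z 2.2
```

View pics/scene8z.png

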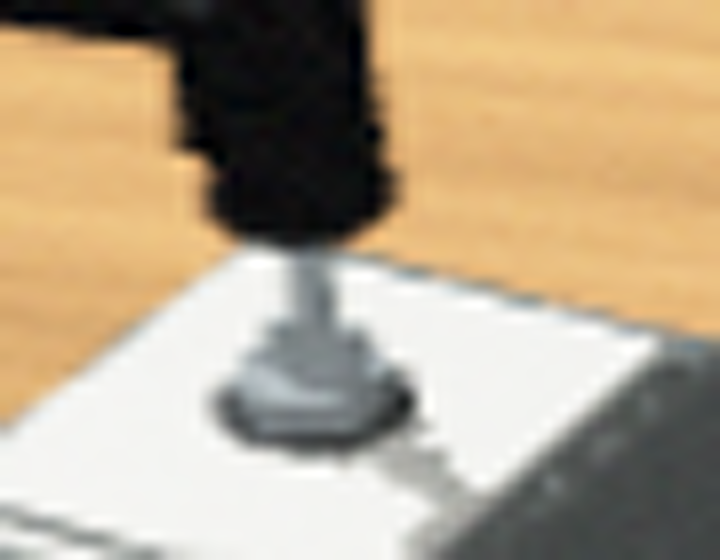

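>>> servo_tool:
  rows: [0,0,-0.03,-1,1,0,0,-0.07,-2,1]

```text
time_s: 14.32
tool_pos: [0.5115, -0.1498, 0.1577]
tool_rot: [-107.6, 90.0, -107.4]
force: [-1.3, 0.4, 5.8]
grip_width: 0.024
```

```bash
python3 st.py
```

```text
14.3167 [ 43.5   9.4 -32.7 104.4   5.5  67.7   9.3] [ 0.5115 -0.1498  0.1577] [-1.27  0.36  5.84] [0.082 0.281 0.041] yaw z 0.21
```

>>> servo_tool:
  rows: [0,0,-0.03,-1,1,0,0,-0.07,-2,1]

```text
time_s: 14.48
tool_pos: [0.5115, -0.1498, 0.1577]
tool_rot: [-112.8, 90.0, -114.6]
force: [-1.1, -0.5, 6.2]
grip_width: 0.0236
```

```bash
python3 st.py
```

```text
14.4833 [ 43.3   9.4 -32.5 104.4   5.5  67.7   7.3] [ 0.5115 -0.1498  0.1577] [-1.07 -0.46  6.25] [0.043 0.369 0.13 ] yaw z -1.79
```

>>> servo_tool:
  rows: [0,0,-0.03,-1,1,0,0,-0.06,-2,1]

```text
time_s: 14.65
tool_pos: [0.5115, -0.1498, 0.1576]
tool_rot: [-118.6, 90.0, -122.4]
force: [-0.7, 0.9, 5.3]
grip_width: 0.0234
```

```bash
python3 st.py
```

```text
14.65 [ 43.1   9.4 -32.3 104.4   5.4  67.7   5.3] [ 0.5115 -0.1498  0.1576] [-0.71  0.88  5.33] [0.052 0.344 0.127] yaw z -3.79
```

>>> servo_tool:
  rows: [0,0,-0.03,-1,1,0,0,-0.06,-2,1]

```text
time_s: 14.82
tool_pos: [0.5115, -0.1497, 0.1575]
tool_rot: [-119.4, 90.0, -125.2]
force: [-1.3, -0.0, 5.1]
grip_width: 0.024
```

```bash
python3 st.py
```

```text
14.8167 [ 43.    9.4 -32.1 104.5   5.4  67.7   3.4] [ 0.5115 -0.1497  0.1575] [-1.29 -0.    5.1 ] [0.049 0.355 0.098] yaw z -5.79
```

>>> servo_tool:
  rows: [0,0,-0.03,-1,1,0,0,-0.07,-2,1]

```text
time_s: 14.98
tool_pos: [0.5114, -0.1497, 0.1574]
tool_rot: [-126.0, 90.0, -133.8]
force: [-1.9, 0.5, 4.6]
grip_width: 0.0239
```

```bash
python3 st.py
```

```text
14.9833 [ 42.8   9.4 -32.  104.5   5.4  67.7   1.4] [ 0.5114 -0.1497  0.1574] [-1.94  0.48  4.61] [0.063 0.379 0.112] yaw z -7.79
```

>>> servo_tool:
  rows: [0,0,-0.03,-1,1,0,0,-0.07,-2,1]

```text
time_s: 15.15
tool_pos: [0.5114, -0.1497, 0.1574]
tool_rot: [-128.4, 90.0, -138.2]
force: [-1.8, -0.3, 6.6]
grip_width: 0.0238
```

```bash
python3 st.py
```

```text
15.15 [ 42.7   9.3 -31.8 104.5   5.3  67.7  -0.6] [ 0.5114 -0.1497  0.1574] [-1.8  -0.26  6.57] [0.124 0.442 0.166] yaw z -9.78
```

>>> servo_tool:
  rows: [0,0,-0.03,-1,1,0,0,-0.07,-2,1]

```text
time_s: 15.32
tool_pos: [0.5113, -0.1497, 0.1573]
tool_rot: [-130.5, 89.9, -142.3]
force: [-2.1, 0.3, 5.7]
grip_width: 0.0241
```

```bash
python3 st.py
```

```text
15.3167 [ 42.5   9.3 -31.6 104.5   5.3  67.7  -2.5] [ 0.5113 -0.1497  0.1573] [-2.12  0.28  5.65] [0.086 0.585 0.333] yaw z -11.75
```

>>> servo_tool:
  rows: [0,0,0,-0.5,1,0,0,0,-0.5,1]

```text
time_s: 15.48
tool_pos: [0.5113, -0.1496, 0.1573]
tool_rot: [-129.5, 89.9, -141.7]
force: [-2.0, -0.2, 6.8]
grip_width: 0.0239
```

```bash
python3 st.py
```

```text
15.4833 [ 42.5   9.3 -31.6 104.5   5.3  67.7  -3. ] [ 0.5113 -0.1496  0.1573] [-1.98 -0.23  6.81] [0.096 0.56  0.359] yaw z -12.2
```

>>> servo_tool:
  rows: [0,0,0,1.5,1,0,0,0,3,1,0,0,0.3,3,1,0,0,0.3,3,1]

```text
time_s: 15.82
tool_pos: [0.5114, -0.1497, 0.1574]
tool_rot: [-129.4, 90.0, -138.6]
force: [-1.5, -0.6, 5.5]
grip_width: 0.0241
```

```bash
python3 st.py
```

```text
15.8167 [ 4.270e+01  9.300e+00 -3.180e+01  1.045e+02  5.300e+00  6.770e+01
 -1.000e-01] [ 0.5114 -0.1497  0.1574] [-1.46 -0.61  5.51] [0.04  0.489 0.124] yaw z -9.26
```

>>> servo_tool:
  rows: [0,0,2,0,1,0,0,4,0,1,0,0,7,0,1,0,0,12,0,1,0,0,20,0,1,0,0,35,0,1,0,0,50,0,1,0,0,55,0,1,0,0,55,0,1]

```text
time_s: 16.57
tool_pos: [0.5127, -0.1499, 0.2139]
tool_rot: [-14.2, 89.8, -23.5]
force: [0.7, 0.0, -1.6]
grip_width: 0.0243
```

```bash
python3 st.py;python3 - <<'E'
from h import *
p=read_camera("scene");pickle.dump(p,open("s9.pkl","wb"));C=cloud(p)
m=(np.hypot(C[...,0]-.513,C[...,1]+.149)<.014)&(C[...,2]>.074)&(C[...,2]<.09);print("head top z now",np.median(C[m][:,2]),m.sum())
cv2.imwrite("pics/scene9.png",cv2.resize(p["frame"][80:200,120:260],None,fx=5,fy=4.8,interpolation=cv2.INTER_CUBIC))
E
```

```text
16.5667 [ 43.3   6.7 -31.9 100.4   3.7  73.8   1.3] [ 0.5127 -0.1499  0.2139] [ 0.67  0.   -1.57] [-0.017 -0.083  0.028] yaw z -9.26
head top z now 0.08019997163524883 31
```

View pics/scene9.png

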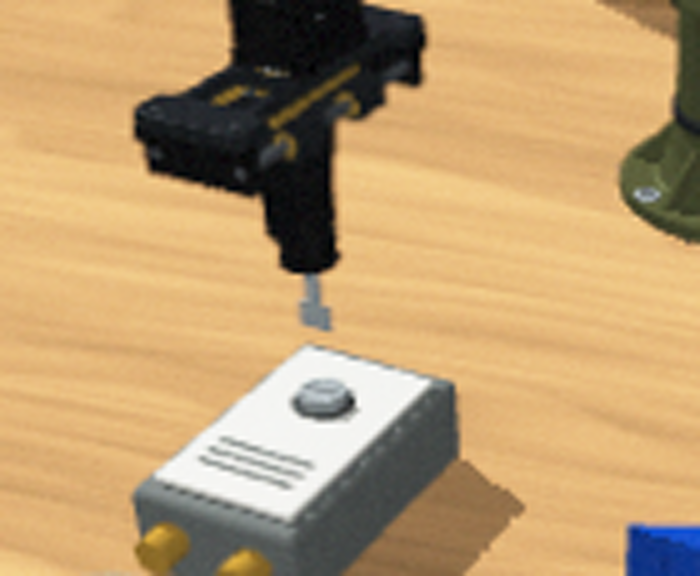

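>>> servo_tool:
  rows: [0,20,0,7,1,0,50,0,14,1,-1,80,0,21,1,-1,110,0,28,1,-1,140,0,35,1,-2,170,0,42,1,-2,200,0,49,1,-2,230,0,56,1,-3,260,0,63,1,-3,290,0,70,1]

```text
time_s: 17.45
tool_pos: [0.5076, 0.1414, 0.211]
tool_rot: [142.4, 89.9, -156.5]
force: [1.8, -0.6, -1.2]
grip_width: 0.0242
```

>>> servo_tool:
  rows: [0,20,0,7,1,0,40,0,14,1,0,60,0,21,1,0,80,0,28,1,-1,95,0,35,1,-1,103,0,42,1,-0.7,103,0,45,1,-0.7,103,0,45,1,-0.7,103,0,45,1,-0.7,103,0,45,1]

```text
time_s: 18.28
tool_pos: [0.5078, 0.2426, 0.2113]
tool_rot: [102.9, 89.9, -151.5]
force: [0.7, -0.2, -1.6]
grip_width: 0.0239
```

```bash
python3 st.py;python3 - <<'E'
from h import *
p=read_camera("scene");pickle.dump(p,open("s10.pkl","wb"))
cv2.imwrite("pics/scene10.png",cv2.resize(p["frame"][110:240,240:370],None,fx=4.6,fy=4.6,interpolation=cv2.INTER_CUBIC))
p=read_camera("top");cv2.imwrite("pics/top10.png",cv2.resize(p["frame"],(768,576)))
E
```

```text
18.2833 [ 21.2  16.2 -57.7  96.   14.1  75.7  66.6] [0.5078 0.2426 0.2113] [ 0.72 -0.2  -1.57] [ 0.171 -0.102 -0.015] yaw z 105.61
```

View pics/scene10.png

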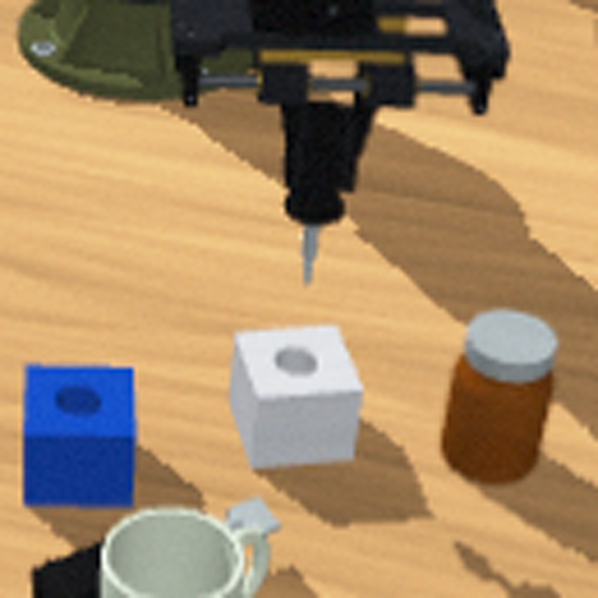

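View pics/top10.png

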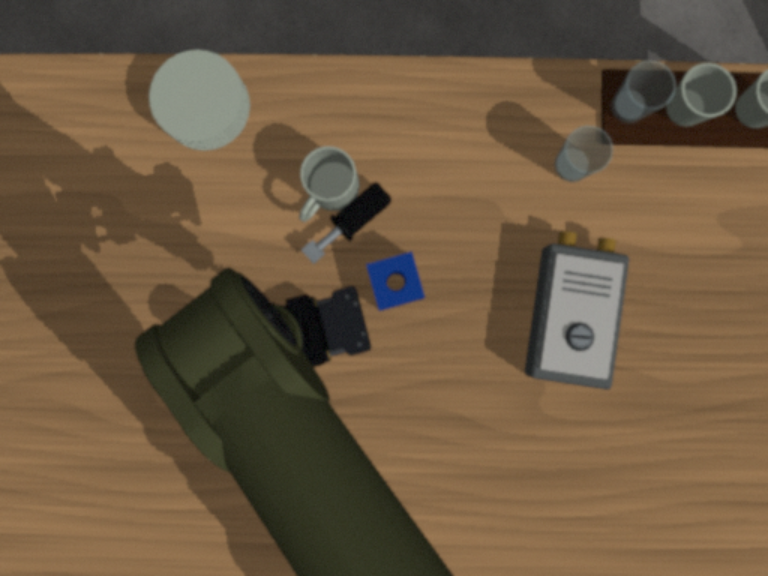

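>>> servo_tool:
  rows: [0,0,-30,0,1,0,0,-50,0,1,0,0,-62,0,1,0,0,-68,0,1,0,0,-74,0,1,0,0,-80,0,1,0,0,-80,0,1]

```text
time_s: 18.97
tool_pos: [0.5078, 0.2432, 0.1315]
tool_rot: [69.3, 90.0, 175.0]
force: [0.3, 0.2, -1.8]
grip_width: 0.0238
```

>>> servo_tool:
  rows: [0,0,-10,0,1,0,0,-20,0,1,0,0,-29,0,1,0,0,-34,0,1,0,0,-36,0,1,0,0,-36,0,1]

```text
time_s: 19.47
tool_pos: [0.5075, 0.2431, 0.0951]
tool_rot: [81.0, 89.9, -173.3]
force: [-0.9, -0.8, -0.7]
grip_width: 0.0244
```

>>> servo_tool:
  rows: [0,0,-0.5,0,1,0,0,-1,0,1,0,0,-1.2,0,1,0,0,-1.2,0,1]

```text
time_s: 19.8
tool_pos: [0.5081, 0.2434, 0.095]
tool_rot: [-87.2, 90.0, 18.5]
force: [0.9, 0.6, -2.6]
grip_width: 0.0241
```

```bash
python3 st.py;python3 - <<'E'
from h import *
p=read_camera("scene")
cv2.imwrite("pics/scene11.png",cv2.resize(p["frame"][130:230,250:350],None,fx=6,fy=6,interpolation=cv2.INTER_CUBIC))
E
```

```text
19.8 [ 17.3  23.1 -54.3 103.5  20.7  64.1  61.6] [0.5081 0.2434 0.095 ] [ 0.86  0.57 -2.6 ] [ 0.111 -0.103 -0.073] yaw z 105.74
```

View pics/scene11.png

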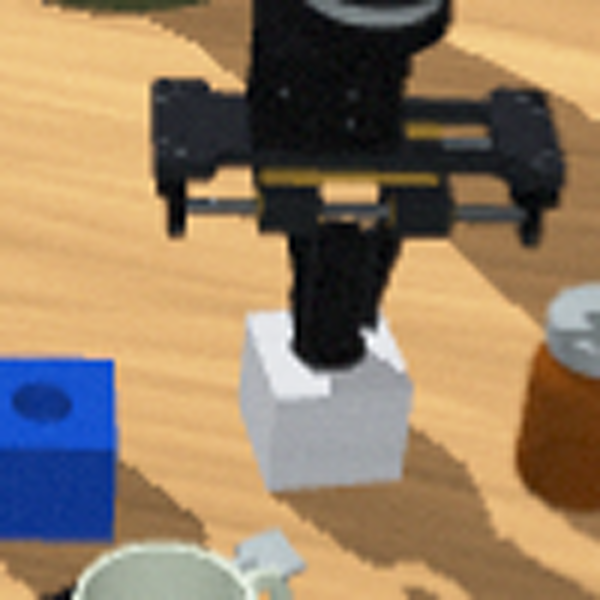

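>>> servo_tool:
  rows: [0,0,-0.5,0,1,0,0,-1,0,1,0,0,-1.3,0,1,0,0,-1.3,0,1]

```text
time_s: 20.18
tool_pos: [0.508, 0.2433, 0.0937]
tool_rot: [-113.4, 90.0, -7.6]
force: [-1.2, -0.4, 1.7]
grip_width: 0.0239
```

>>> servo_tool:
  rows: [0,0,0,0,0.35,0,0,0,0,0.35,0,0,0,0,0.35,0,0,0,0,0.35,0,0,0,0,0.35,0,0,0,0,0.35]

```text
time_s: 20.68
tool_pos: [0.5079, 0.2433, 0.0934]
tool_rot: [-28.0, 90.0, 77.7]
force: [-0.1, 0.1, -0.3]
grip_width: 0.0535
```

>>> servo_tool:
  rows: [0,0,10,0,0.35,0,0,25,0,0.35,0,0,50,0,0.35,0,0,80,0,0.35,0,0,110,0,0.35,-5,-30,140,0,0.35,-5,-70,150,0,0.35,-5,-110,150,0,0.35,-5,-150,150,0,0.35,-5,-190,150,0,0.35]

```text
time_s: 21.52
tool_pos: [0.5028, 0.0519, 0.2447]
tool_rot: [-129.6, 89.9, -23.9]
force: [1.2, 0.7, -0.5]
grip_width: 0.0566
```

>>> servo_tool:
  rows: [0,-40,0,0,0.35,0,-60,0,0,0.35,0,-60,0,0,0.35,0,-60,0,0,0.35,0,-60,0,0,0.35,0,-60,0,0,0.35]

```text
time_s: 22.02
tool_pos: [0.503, -0.0047, 0.2438]
tool_rot: [-64.2, 90.0, 41.7]
force: [-0.5, 0.1, -0.4]
grip_width: 0.0561
```

```bash
python3 st.py;python3 - <<'E'
from h import *
p=read_camera("top");C=cloud(p);cv2.imwrite("pics/top12.png",cv2.resize(p["frame"],(768,576)))
p0=pickle.load(open("top.pkl","rb"))
for nm,c,zr in [("handle",(0.507,0.239),(0.121,0.14)),("stand",(0.507,0.239),(0.053,0.067))]:
    m=(np.hypot(C[...,0]-c[0],C[...,1]-c[1])<0.06)&(C[...,2]>zr[0])&(C[...,2]<zr[1]);q=C[m];print(nm,np.median(q[:,2]),cv2.minAreaRect((q[:,:2]*1000).astype(np.float32)))
for t in ["mug_mid","tumbler_mid","jar_mid"]:
    for pp in (p,):
        print(t,[np.round(r["extent"],1) for r in cut_out(t,pp)])
s=read_camera("scene");cv2.imwrite("pics/scene12.png",cv2.resize(s["frame"],(768,576)))
for t in ["mug_mid","tumbler_mid","jar_mid"]: print(t,[np.round(r["extent"],1) for r in cut_out(t,s)])
E
```

```text
22.0167 [ 47.2   2.6 -50.5 101.3   2.1  77.  102.2] [ 0.503  -0.0047  0.2438] [-0.5   0.13 -0.38] [ 0.161 -0.133 -0.003] yaw z 105.93
handle 0.13026787748218216 ((505.6298522949219, 244.19435119628906), (30.175567626953125, 24.26421356201172), 15.669344902038574)
stand 0.06082721077363629 ((505.4481506347656, 244.56146240234375), (70.0125732421875, 70.6294937133789), 25.196809768676758)
mug_mid [array([218.3, 121.4,  38.5,  51.5])]
tumbler_mid [array([390.6, 102. ,  38.3,  37.9])]
jar_mid [array([147.4, 230.9,  36.8,  26.5])]
mug_mid [array([277.8, 242.1,  41.1,  41.1])]
tumbler_mid [array([142.6, 221.1,  31.1,  38.5])]
jar_mid [array([348.9, 197.2,  26.1,  40.3])]
```

View pics/scene12.png

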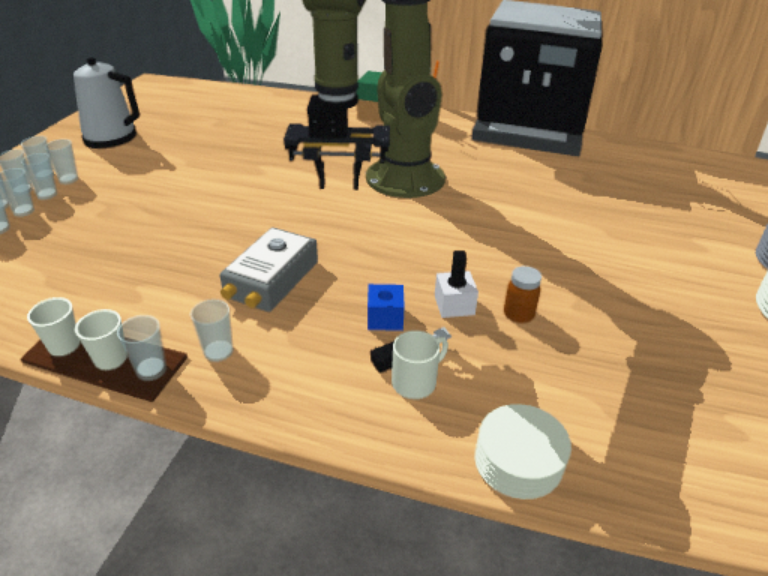

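View pics/top12.png

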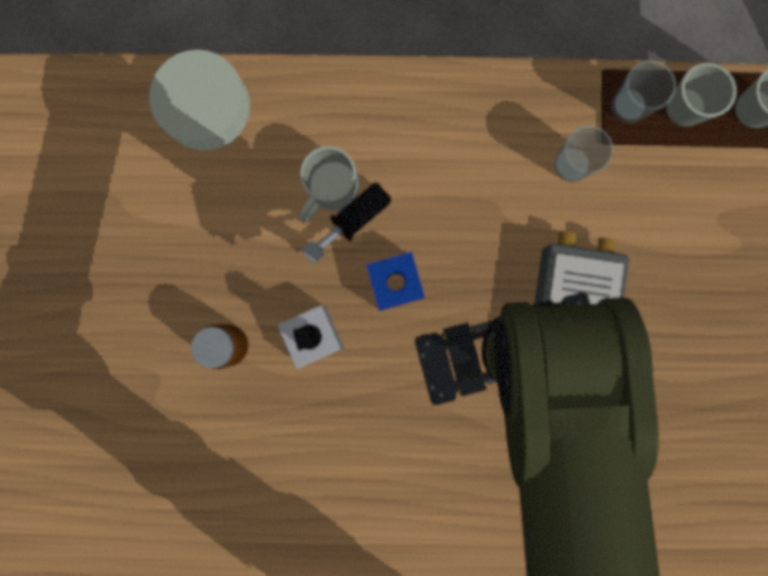

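```bash
python3 -c "
from h import *
print(sign_off())"
```

```text
the job is handed in; nothing more can be done
None
```

The cover screw is tightened to its stop, and the smaller driver is back upright in the silver stand and released. I handed the job in at about 22 s.

- **Seating the blade:** I had to feel for the slot. My first touch landed on top of the head, and I slid the blade across it at no more than about 8 N. It then dropped 5.8 mm to the slot floor.
- **Turning:** I turned the screw about 57° clockwise while pushing with about 6–8 N. The turning moment rose from about 0.1 to 0.36 N m over the last few degrees, which I took as the stop. I then eased the twist off and lifted the driver straight out.
- **Screw check:** the camera put the head's top at 80.2 mm, against 80.0 mm expected at the stop.
- **Force on the head:** there is no direct reading. I estimate it peaked near 34 N at the stop, below the 50 N limit.
- **Driver check:** the handle's position is within 0.4 mm and 1° of where it stood at first, and the flange met the stand at the same height as when I picked it up.
- **Mug, tumbler and jar:** the tumbler and jar are where they were in both views, within the networks' scatter. For the mug, the scene-camera network agrees. The top-camera network gave no first reading to compare, so there I went by eye, and it looks unmoved.

**Larger driver fell over:** it was standing on its own near the stand and was on its side by the first picture after the approach move. I felt no contact and the arm was well above it, so it probably toppled by itself. It now lies close beside the mug, and I left it there.

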